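# Unlock the clamp bar of a pattern-card cutting board and wedge it just clear of the bed

### The job

Slide the transport lock on the cutting board outwards to its end stop to free the clamp bar. Then push the wooden wedge, lying flat on the bed, nose first under the middle stretch of the bar (between the two posts) until the bar stands about 3 mm off the bed, and finish while still holding the wedge there so that card could be slid in. Let the wedge alone carry the bar, and leave the other things on the table where they are.

Things in the scene. Friction and masses are not known exactly. Their poses are not given: they have to be found in the camera images.
- board: Grey cutting board fixed to the table, 320 x 420 mm, 22 mm thick; origin at the centre of its underside, bed surface at its z = 22 mm. Its x points away from the robot across the clamp bar, y along the bar. Beyond each end of the bar stands a fixed grey block: 44 mm in x (centre x = 50 mm), y from 122 to 200 mm either side, 22 mm high above the bed; the one on +y carries the transport lock.
- bar_front (a point): Point on the bed surface below the middle of the aluminium clamp bar's front edge (towards the robot): board x = 35 mm, y = 0; board's axes. The bar runs along y, 240 mm long, 30 mm wide (board x 35 to 65 mm). It stands on rubber feet at its ends (more than 101 mm from the middle); between them its underside is 9 mm and its top 21 mm above the bed.
- post (a point): Foot, on the bed, of one of two fixed steel guide posts that pass through the bar: this one at board x = 50, y = 85 mm, the other at y = -85 mm. 10 mm diameter, 16 mm caps, 45 mm tall above the bed.
- clamp_bar (a joint): Height of the clamp bar above its rest on the bed, m: 0 = feet on the bed, at most 0.014. It rises straight up, guided by the posts; its weight and springs press it down with about 6 to 10 N. While the lock tongue covers its end it can rise only about 1 mm.
- lock (a joint): Travel of the transport lock, m: 0 = fully locked (starts between 0 and 0.006), 0.030 = end stop, open. It slides along the board's +y, outwards from the bar; friction about 1.5 N, stays where left. The steel tongue must be drawn off the bar's end.
- lock_grip (a point): Centre of the lock's upright black grip (moves with the lock): 16 mm in board x, 22 mm in board y, 30 mm tall. This point is 45 mm above the bed, the grip's top 57 mm. It stands on a flat steel tongue plate whose top is 27 mm above the bed, 24 mm wide in x, reaching 45 mm from the grip's centre towards the bar and 15 mm the other way.
- wedge_grip (a point): On the wooden wedge (60 g): point on the axis of its upright handle block, 26 mm long (x), 26 mm wide (y), 56 mm tall; 32 mm above the wedge's underside. x points towards the thin nose, y across, z up. The wedge is 26 mm wide all along. It starts flat on the bed in front of the bar, pointing roughly at it.
- wedge_nose (a point): Middle of the wedge's thin front end, on its underside, 73 mm ahead of wedge_grip. The ramp falls straight from 21 mm high at the handle's front face (13 mm ahead of wedge_grip) to 3 mm at the nose: slope 0.3, so 10 mm of push lifts 3 mm. Square to the bar, the ramp meets the bar when the nose is 20 mm past its front edge.
- pattern_weight: Bystander: dark steel pattern weight, 48 mm diameter, 36 mm tall, on the bed; origin at the centre of its underside.
- spool: Bystander: white thread spool, 38 mm diameter, 46 mm tall, standing on the bed behind the bar; origin at the centre of its underside.
- mouse: Bystander: black computer mouse, 100 x 58 x 22 mm, on the table; origin at the centre of its underside.
There are look-alikes about, which are no part of the job. Of the things shaped like the part that bears wedge_grip, the wooden one is meant.

How it is judged (in metres and radians):
On the way, in this order (a step that is already met when the one before it is completed fails the run):
1. the transport lock is at its open end stop (value of joint lock above 0.027 m), for 0.2 s.
2. the wedge lifts the bar off the bed (value of joint clamp_bar above 0.0015 m and contact force between wedge and clamp_bar above 2 N), for 0.2 s.
At the end, for the whole second after the job is handed in: The lock is at its open end stop (within 3 mm); the bar stands 1.5 to 5.5 mm off the bed, carried by the wedge (over 2 N between them), which lies flat on the bed (tilt under 0.12 rad) between the posts; the gripper is still in firm contact with the wedge (over 1 N) and does not touch the bar (all of step 2 and value of joint lock above 0.027 m and value of joint clamp_bar below 0.0055 m and contact force between wedge and board above 1 N and contact force between the fingers and wedge above 1 N and contact force between each of the arm, the fingers and clamp_bar below 0.5 N and angle between wedge_grip's own z axis and vertical below 0.12 rad and y of wedge_grip in the frame of board between -0.085 and 0.085 m); the arm keeps its last pose, push and grip.
It fails at once if the pattern weight is moved more than 20 mm (distance of pattern_weight from where it was at the start of the episode above 0.02 m).
It fails at once if the spool is moved more than 20 mm (distance of spool from where it was at the start of the episode above 0.02 m).
It fails at once if the mouse is moved more than 20 mm (distance of mouse from where it was at the start of the episode above 0.02 m).
It also fails if it takes over 51 s, if anything falls off the work surface, if the arm or the gripper's body presses on something with over 40 N, if the wrist force passes 120 N, or if a joint passes its speed limit or range.

### The arm

A 6-joint arm with a two-finger parallel gripper is mounted at the origin on the work surface. World frame = base frame: x ahead of the robot, y to its left, z up, the work surface at z = 0. Lengths are in mm, angles in rad, forces in N, time in s.
With the tool pointing down it reaches from about 425 to 950 mm from the base axis. Payload 3.5 kg.
Tool frame: the origin (TCP) lies on the mounting face of the last link; the fingertips stand 173 mm ahead of it and the grasp point (between the pads) lies 155 mm ahead of it; z points along the fingers, y is the direction in which the jaws open and shut (so a half turn about z gives the same grasp; the last joint's range is limited). The gripper opens to 85 mm and grips with 20 to 120 N. Pads are 22 mm wide; open, the fingers measure 114 mm over their backs; the gripper's body (76 mm by 85 mm) begins 54 mm behind the grasp point. The pads swing forward as they close: fully open they stand 13 mm farther back than shut.
Start: joints at [1.179, 0.286, 1.577, -0, 1.279, -0.15], TCP at [161.593, 655.359, 404.725] pointing down, gripper open.
Joint ranges: [-2.77, 2.77], [-0.9, 2.22], [0.21, 2.48], [-1.53, 4.67], [0.24, 2.81], [-2.84, 2.84]. Speed limits (rad/s): [2.79, 2.79, 3.14, 3.14, 3.14, 3.14].

### API

Orientations are given as a unit quaternion [w, x, y, z].
In Python, from plant import r gives the robot as it stands.
- The arm moves only by the tool play_rows, never from a script. Its arguments are lists of equal length, an entry for each row: "gripper": the finger opening in mm, from 0 to 85.4; "xyz": the shift along the tool's x, y, z in mm, a list of three; "turn": the turn about the tool's z in degrees. A call has 1 to 10 rows; each row shifts and turns the commanded pose from where the row before left it, along the tool's axes as they then stand; what a row does not reach is not made up. A row lasts 1/10 s, in which the tool goes at most 50 mm and 8.59 degrees, less where a joint would pass 70% of its speed; a pose out of reach is approached as far as the arm can. A call is refused whole if a number of a shift passes 50 or a number of a turn 8.59, either way. A call with a gripper value outside its range is refused whole. The fingers move at their own pace and stop on an object; the grip force is fixed at half the most. Time passes only in rows, so rows that do not move let the fingers close. It gives the time, the measured TCP pose, the force and the opening at its end, in the units of the state.
- r.read_state(): the state, without advancing time (a new reading comes with each control period).
- r.grab_frame(name): name is "scene" or "top" or "wrist"; returns a dict with "color" (384x512x3 uint8, red, green, blue), "z_map" (384x512 float32, mm along the optical axis (not along the pixel's ray), 0 where there is no reading), "mtx" (3x3 intrinsics, pixels), "k1" (the pictures are not rectified: a ray, as slopes to the right and down, at radius r is drawn at 1 + k1 r^2 times it, then the intrinsics apply), "R" (3x3) and "t" (3): a world point X has camera coordinates R X + t. Camera axes: x right, y down, z forward; pixel columns grow to the right and rows downward; lengths in mm; the calibration is good to about 2 mm. A picture is of the moment at which its call begins.
- r.finish_job(): hands the job in, once; it reports no verdict.
The state is a dict: "time_s": time; "joint_pos": joint angles; "qd": joint speeds; "joint_efforts": joint torques, N m; "tool_pos": TCP position; "tool_rot": TCP orientation; "wrist_force": force on the tool from outside, world axes, zero at the start; "ft_torque": the same for the moment, N m; "width": opening from 0.0 (shut) to 1.0 (fully open).
Only numpy, scipy, OpenCV 4.12 (cv2) and the standard library are available. Lean on these libraries where they do the work, as an engineer would, in place of code of your own. Each camera call takes 0.05 s, during which the arm holds its last target. There are 200 camera calls.

## Working session

There is one attempt and no reset: what is moved stays moved. The work goes in short steps, Python scripts to look and compute and a tool call to move; the robot and the scene stay as the last step left them, time stands still between calls to the robot, and variables do not carry over. Pictures are saved under pics/ and viewed, about 8 in all and at most 12, crops included, and the job is handed in when it is done.

Besides the shell and the picture viewer there is one more tool, called after "Request:" as a command line: name --pt "numbers of a row" for each row, then --argument value for the rest. play_rows: Moves the arm, as the interface text tells. Its arguments: {"type":"object","properties":{"gripper":{"type":"array","items":{"type":"number"}},"xyz":{"type":"array","items":{"type":"array","items":{"type":"number"}}},"turn":{"type":"array","items":{"type":"number"}}},"required":["gripper","xyz","turn"]}

```bash
mkdir -p pics; cat > h.py <<'E'
import numpy as np, cv2
from plant import r
def grab(n,save=None):
    f=r.grab_frame(n)
    if save: cv2.imwrite('pics/'+save,f['color'][:,:,::-1])
    np.savez('last_'+n+'.npz',**f); return f
def load(n): return dict(np.load('last_'+n+'.npz'))
def world(f,uv,z=None):
    "pixels->world, by depth or on plane world z"
    uv=np.atleast_2d(np.array(uv,float)); K=f['mtx']; k=float(f['k1'])
    p=cv2.undistortPoints(uv[:,None],K,np.array([k,0,0,0.]))[:,0]
    d=np.c_[p,np.ones(len(p))]; R,t=f['R'],f['t']
    if z is None:
        s=np.array([f['z_map'][int(round(v)),int(round(u))] for u,v in uv])
    else:
        c=-R.T@t; s=(z-c[2])/(d@R)[:,2]
    return (d*s[:,None]-t)@R
E
python3 - <<'E'
from h import *
for n in ('scene','top'): 
    f=grab(n,n+'1.png'); print(n,f['k1'],-f['R'].T@f['t'])
s=r.read_state(); print(s)
E
```

```text
scene 0.02177747011807475 [1234.11977137  382.45564481 1156.20405976]
top -0.18891810434368433 [ 300.2539639   -30.89411854 1616.81980329]
{'time_s': 0.1, 'joint_pos': array([ 1.17896043e+00,  2.87107795e-01,  1.57806833e+00,  2.06881894e-06,
        1.27859219e+00, -1.49974883e-01]), 'qd': array([-0.00054825, -0.00390622, -0.00116365, -0.00016217,  0.0044898 ,
       -0.00018173]), 'joint_efforts': array([ 6.02256332e-04, -4.07298911e+01, -2.93698418e+01, -1.57244804e-04,
        3.45679378e-03, -1.21729980e-05]), 'tool_pos': array([161.53322747, 655.14529842, 403.44417554]), 'tool_rot': array([-2.92061453e-04,  1.20636198e-01,  9.92696189e-01, -1.04788990e-03]), 'wrist_force': array([-0.70445269,  0.0974502 ,  0.01101564]), 'ft_torque': array([-0.00160672, -0.00385492,  0.01761673]), 'width': 1.0010708177303826}
```

View pics/scene1.png

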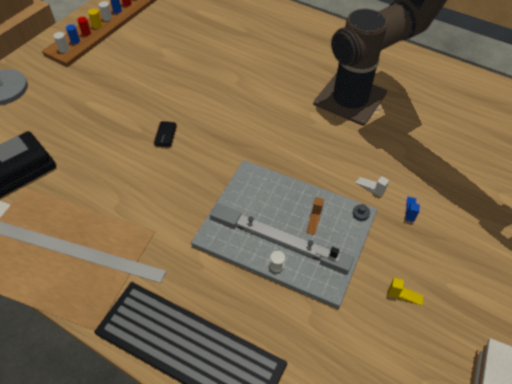

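View pics/top1.png

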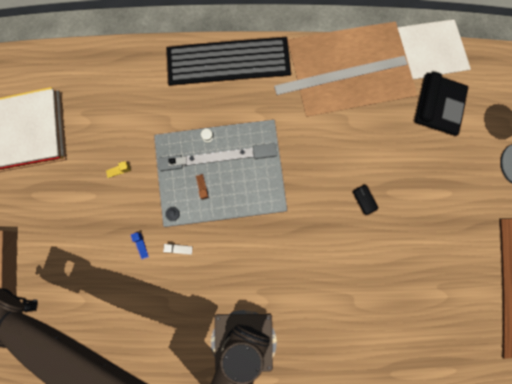

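The scene view shows the board, with the lock grip at (334,253), wooden wedge at (317,212), weight at (361,212) and spool at (278,261). In the top view the lock is at (172,161), the wedge at (202,187), the weight at (172,214) and the spool at (207,135).

```bash
python3 - <<'E'
from h import *
f=load('top'); c=f['color'][:,:,::-1]
cv2.imwrite('pics/crop1.png',cv2.resize(c[110:240,140:300],None,fx=5,fy=4.6,interpolation=cv2.INTER_CUBIC))
# points cloud above board
vs,us=np.mgrid[110:240,140:300]; W=world(f,np.c_[us.ravel(),vs.ravel()])
z=W[:,2]; m=(z>15)&(z<29)
rc=cv2.minAreaRect(W[(z>15)][:,:2].astype(np.float32)); print(rc, cv2.boxPoints(rc), np.median(z[m]))
c8=lambda a:np.round(a,0)
hi=(z>58); lab=np.zeros(vs.shape,np.uint8); lab.ravel()[z>48]=1
n,L,st,ce=cv2.connectedComponentsWithStats(lab)
for i in range(1,n):
    q=W[(L==i).ravel()]; print(ce[i]+[140,110],st[i,4],c8(q.mean(0)),c8(q.max(0)))
E
```

```text
((543.4639282226562, 79.30842590332031), (479.2937316894531, 457.1322326660156), 83.24788665771484) [[ 288.3069  -131.80283]
 [ 742.26843 -185.54971]
 [ 798.621    290.41968]
 [ 344.65942  344.16656]] 22.51048518039139
[215. 113.] 1 [ 300.  -31. 1617.] [ 300.  -31. 1617.]
[239. 114.] 1 [ 300.  -31. 1617.] [ 300.  -31. 1617.]
[167. 117.] 1 [ 300.  -31. 1617.] [ 300.  -31. 1617.]
[297. 117.] 1 [ 300.  -31. 1617.] [ 300.  -31. 1617.]
[285. 119.] 1 [ 300.  -31. 1617.] [ 300.  -31. 1617.]
[200. 120.] 1 [ 300.  -31. 1617.] [ 300.  -31. 1617.]
[216. 121.] 1 [ 300.  -31. 1617.] [ 300.  -31. 1617.]
[298. 120.] 1 [ 300.  -31. 1617.] [ 300.  -31. 1617.]
[260. 122.] 1 [ 300.  -31. 1617.] [ 300.  -31. 1617.]
[285. 123.] 1 [ 300.  -31. 1617.] [ 300.  -31. 1617.]
[166. 124.] 1 [ 300.  -31. 1617.] [ 300.  -31. 1617.]
[289. 124.] 1 [ 300.  -31. 1617.] [ 300.  -31. 1617.]
[216. 127.] 1 [ 300.  -31. 1617.] [ 300.  -31. 1617.]
[257. 126.] 1 [ 300.  -31. 1617.] [ 300.  -31. 1617.]
[174. 128.] 1 [ 300.  -31. 1617.] [ 300.  -31. 1617.]
[206.14141414 133.82828283] 99 [691. 116.  68.] [709. 133.  79.]
[156. 
[... 6375 characters left out ...]
198. 222.] 1 [ 300.  -31. 1617.] [ 300.  -31. 1617.]
[217. 222.] 1 [ 300.  -31. 1617.] [ 300.  -31. 1617.]
[233. 224.] 1 [ 300.  -31. 1617.] [ 300.  -31. 1617.]
[224. 226.] 1 [ 300.  -31. 1617.] [ 300.  -31. 1617.]
[203. 229.] 1 [ 300.  -31. 1617.] [ 300.  -31. 1617.]
[182. 230.] 1 [ 300.  -31. 1617.] [ 300.  -31. 1617.]
[268. 230.] 1 [ 300.  -31. 1617.] [ 300.  -31. 1617.]
[181. 233.] 1 [ 300.  -31. 1617.] [ 300.  -31. 1617.]
[246. 234.] 1 [ 300.  -31. 1617.] [ 300.  -31. 1617.]
[217. 237.] 1 [ 300.  -31. 1617.] [ 300.  -31. 1617.]
[241. 237.] 1 [ 300.  -31. 1617.] [ 300.  -31. 1617.]
[172. 238.] 1 [ 300.  -31. 1617.] [ 300.  -31. 1617.]
[240. 239.] 1 [ 300.  -31. 1617.] [ 300.  -31. 1617.]
```

View pics/crop1.png

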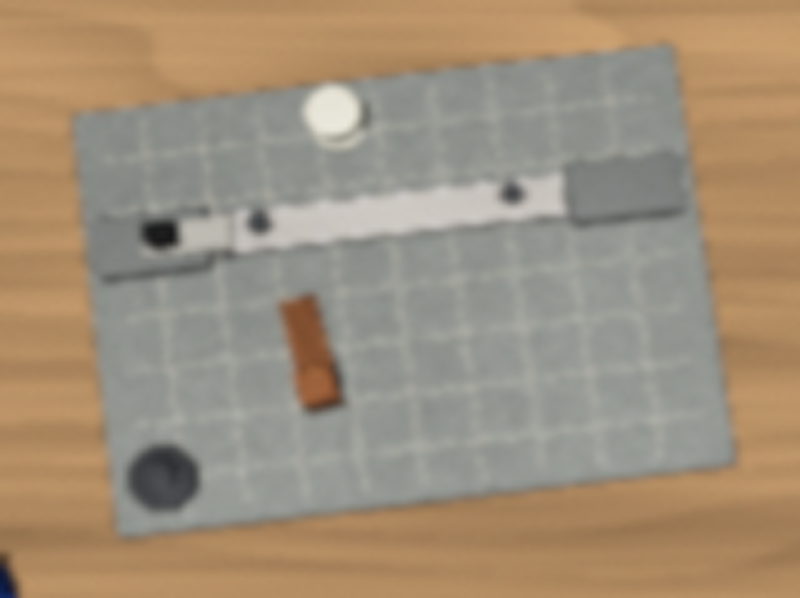

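The crop shows the board corners at about (73,113), (675,44), (736,465) and (120,536). The post caps are at (260,222) and (513,192), the grip at (160,234), the wedge handle at (319,387) and its nose edge at (298,298).

```bash
cat > b.py <<'E'
from h import *
f=load('top')
cv=lambda p:(np.array(p,float)+.5)/[5,4.6]-.5+[140,110]
C=world(f,cv([(73,113),(675,44),(736,465),(120,536)]),22)
src=np.array([[160,210],[160,-210],[-160,-210],[-160,210]],float)
P=world(f,cv([(260,222),(513,192)]),67)
A=np.r_[src,[[50,85],[50,-85]]];B=np.r_[C,P][:,:2]
a=A-A.mean(0);b=B-B.mean(0)
th=np.arctan2((a[:,0]*b[:,1]-a[:,1]*b[:,0]).sum(),(a*b).sum())
Rb=np.array([[np.cos(th),-np.sin(th)],[np.sin(th),np.cos(th)]]); ob=B.mean(0)-Rb@A.mean(0)
E
python3 - <<'E'
from b import *
print(th,ob, (A@Rb.T+ob-B).round(1))
W=lambda p,z:world(f,cv(p),z)[0,:2]
g=W((160,234),79); h=W((319,387),78); n=W((298,298),25)
for k,v in dict(grip=g,handle=h,nose=n).items(): print(k,v.round(1),((v-ob)@Rb).round(1))
print('wedge yaw',np.arctan2(*(n-h)[::-1]),np.linalg.norm(n-h))
F=load('top'); 
E
```

```text
0.11832897761578988 [570.3863632   73.36493526] [[ 0.7  0.9]
 [ 0.9 -0.5]
 [-0.1 -1.8]
 [-0.7  1.7]
 [-0.1  0.5]
 [-0.6 -0.7]]
grip [599.6 227.7] [ 47.3 149.8]
handle [488.9 122.1] [-75.1  58. ]
nose [561.4 142. ] [-0.8 69.2]
wedge yaw 0.2682440667172026 75.12787673850212
```

```bash
cat > go.py <<'E'
from b import *
from scipy.spatial.transform import Rotation as Ro
def to(p,yaw_y=None):
    "print turn (deg, tool z) to make tool y point at world yaw_y (mod 180), then shift in the tool frame after that turn"
    s=r.read_state(); q=s['tool_rot']; R=Ro.from_quat([q[1],q[2],q[3],q[0]]); t=0
    if yaw_y is not None:
        y=R.as_matrix()[:,1]; d=(yaw_y-np.arctan2(y[1],y[0])+np.pi/2)%np.pi-np.pi/2; t=-np.degrees(d)
        R=R*Ro.from_euler('z',t,degrees=True)
    print('t',s['time_s'],'turn',round(t,2),'shift',R.inv().apply(np.array(p)-s['tool_pos']).round(1),'F',s['wrist_force'].round(1),'w',round(s['width'],3),'pos',s['tool_pos'].round(1))
bw=lambda x,y,z:np.r_[Rb@np.array([x,y])+ob,z]
E
python3 -c "
from go import *
to(bw(48,150,300),th+np.pi/2)"
```

```text
t 0.1 turn -20.64 shift [-385.4 -475.8  103.9] F [-0.7  0.1  0. ] w 1.001 pos [161.5 655.1 403.4]
```

Request:
play_rows --gripper '[50,50,50,50,50,50,50,50,50,50]' --turn '[-6.88,-6.88,-6.88,0,0,0,0,0,0,0]' --pt "0 0 0" --pt "0 0 0" --pt "0 0 0" --pt "-30 -37 0" --pt "-30 -37 0" --pt "-30 -37 0" --pt "-30 -37 0" --pt "-30 -37 0" --pt "-30 -37 0" --pt "-30 -37 0"

```text
time_s: 1.1
tool_pos: [401.6, 421.3, 404.3]
tool_rot: [-0.0, -0.059, 0.998, -0.0]
wrist_force: [0.9, 0.7, 0.0]
width: 0.583
```

Request:
play_rows --gripper '[50,50,50,50,50,50,50,50,50]' --turn '[0,0,0,0,0,0,0,0,0]' --pt "-30 -37 10" --pt "-30 -37 15" --pt "-30 -37 15" --pt "-30 -37 15" --pt "-30 -37 15" --pt "-25 -32 20" --pt "0 0 14" --pt "0 0 0" --pt "0 0 0"

```text
time_s: 2.0
tool_pos: [599.4, 228.9, 300.2]
tool_rot: [-0.001, -0.06, 0.998, 0.0]
wrist_force: [-0.3, 0.1, 0.7]
width: 0.588
```

```bash
python3 -c "
from go import *
to(bw(48,150,225),th+np.pi/2)
g=grab('wrist','wrist1.png')
print(g['k1'],-g['R'].T@g['t'])
"
```

```text
t 2.0 turn 0.05 shift [-1.  -1.  75.2] F [-0.3  0.1  0.7] w 0.588 pos [599.4 228.9 300.2]
-0.0757079673438066 [522.59411368 220.2653375  270.18484234]
```

View pics/wrist1.png

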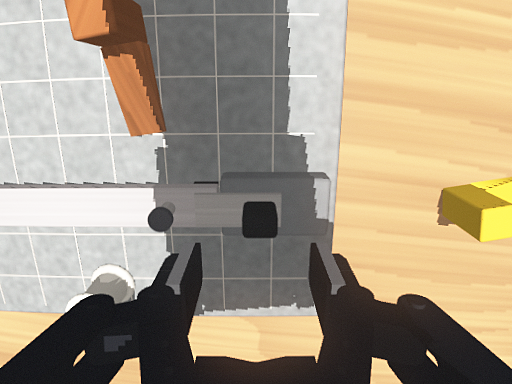

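The wrist view shows the lock grip's black top at about (244–277, 202–237), the post cap at (160,219) and the wedge nose edge at (131,135)–(164,133).

```bash
python3 -c "
from go import *
f=load('wrist')
vs,us=np.mgrid[190:245,235:285]; W=world(f,np.c_[us.ravel(),vs.ravel()])
q=W[(W[:,2]>74)&(W[:,2]<86)]; B=(q[:,:2]-ob)@Rb; print(len(q),np.percentile(B,[2,50,98],axis=0).round(1),q[:,2].mean())
vs,us=np.mgrid[203:235,145:178]; W=world(f,np.c_[us.ravel(),vs.ravel()])
q=W[(W[:,2]>62)&(W[:,2]<73)]; B=(q[:,:2]-ob)@Rb; print('post',np.percentile(B,[2,50,98],axis=0).round(1))
n=world(f,[(131,135),(164,133)],25); print('nose',((n[:,:2]-ob)@Rb).round(1))
"
```

```text
889 [[ 44.  143.8]
 [ 50.4 154.3]
 [ 58.7 164.4]] 78.7519724111091
post [[44.4 82.4]
 [51.3 89.8]
 [59.1 96.7]]
nose [[ 2.9 60.7]
 [ 1.7 85.2]]
```

Request:
play_rows --gripper '[50,50,50,50,20,20,10,10,10,10]' --turn '[0,0,0,0,0,0,0,0,0,0]' --pt "-3 1 20" --pt "0 0 25" --pt "0 0 25" --pt "0 0 5" --pt "0 0 0" --pt "0 0 0" --pt "0 0 0" --pt "0 0 0" --pt "0 0 0" --pt "0 0 0"

```text
time_s: 3.05
tool_pos: [603.5, 229.9, 227.9]
tool_rot: [0.001, -0.059, 0.998, 0.0]
wrist_force: [-2.7, 1.0, 5.8]
width: 0.243
```

Request:
play_rows --gripper '[10,10,10,10,10,10,10]' --turn '[0,0,0,0,0,0,0]' --pt "0 0 -2" --pt "0 5 0" --pt "0 5 0" --pt "0 5 0" --pt "0 5 0" --pt "0 4 0" --pt "0 0 0"

```text
time_s: 3.75
tool_pos: [600.4, 254.2, 228.0]
tool_rot: [0.001, -0.059, 0.998, 0.001]
wrist_force: [5.6, 1.7, -1.9]
width: 0.242
```

Request:
play_rows --gripper '[10,10,10,10]' --turn '[0,0,0,0]' --pt "0 2 0" --pt "0 2 0" --pt "0 2 0" --pt "0 0 0"

```text
time_s: 4.15
tool_pos: [600.2, 257.9, 228.0]
tool_rot: [0.001, -0.06, 0.998, -0.002]
wrist_force: [4.7, -7.2, -1.1]
width: 0.241
```

Request:
play_rows --gripper '[10,10,10,10]' --turn '[0,0,0,0]' --pt "0 2 0" --pt "0 2 0" --pt "0 0 0" --pt "0 0 0"

```text
time_s: 4.55
tool_pos: [600.3, 259.2, 228.0]
tool_rot: [0.0, -0.06, 0.998, -0.005]
wrist_force: [5.0, -17.2, 0.8]
width: 0.243
```

Request:
play_rows --gripper '[50,50,50,50,60,60,60,60,60]' --turn '[0,0,0,0,0,0,0,0,0]' --pt "0 0 0" --pt "0 0 0" --pt "0 0 0" --pt "0 0 -30" --pt "0 0 -45" --pt "0 0 -20" --pt "0 0 0" --pt "0 0 0" --pt "0 0 0"

```text
time_s: 5.45
tool_pos: [598.1, 263.5, 320.3]
tool_rot: [-0.002, -0.059, 0.998, -0.0]
wrist_force: [-0.3, -0.5, -0.1]
width: 0.705
```

```bash
python3 -c "
from go import *
to(bw(-75,58,300),0.268+np.pi/2)
grab('wrist','wrist2.png'); grab('top')
f=load('top');c=f['color'][:,:,::-1]
cv2.imwrite('pics/crop2.png',np.vstack([cv2.resize(c[145:175,140:240],(800,240),interpolation=2)]))
"
```

```text
t 5.45 turn -8.54 shift [ 142.5 -107.4   20.9] F [-0.3 -0.5 -0.1] w 0.705 pos [598.1 263.5 320.3]
```

View pics/wrist2.png

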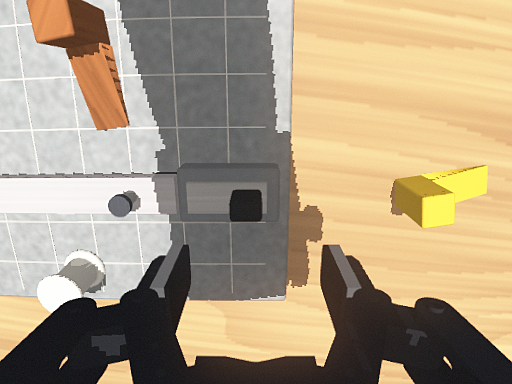

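The lock has been drawn out: the grip is at (246,206) and the tongue is clear of the bar end at x≈178. The post cap is at (121,204) and the wedge nose edge at (95,131)–(129,122).

```bash
python3 -c "
from go import *
f=load('wrist')
def med(u0,u1,v0,v1,a,b):
    vs,us=np.mgrid[v0:v1,u0:u1]; W=world(f,np.c_[us.ravel(),vs.ravel()]); q=W[(W[:,2]>a)&(W[:,2]<b)]
    B=(q[:,:2]-ob)@Rb; return (np.percentile(B,2,axis=0)+np.percentile(B,98,axis=0))/2
g=med(220,270,180,230,74,86);p=med(100,140,188,220,62,74);print(g,p,g-p)
W=world(f,[(95,131),(129,122)],25); n=(W[:,:2]-ob)@Rb; print('nose rel post +(50,85)',n-p+[50,85])
"
```

```text
[ 51.20272865 179.26686057] [51.58891232 89.65795103] [-0.38618367 89.60890954]
nose rel post +(50,85) [[ 2.57785049 53.96186075]
 [-4.11095642 82.30033929]]
```

Request:
play_rows --gripper '[60,60,60,60,60,60]' --turn '[-8.54,0,0,0,0,0]' --pt "0 0 0" --pt "36 -27 0" --pt "36 -27 0" --pt "36 -27 0" --pt "35 -26 0" --pt "0 0 0"

```text
time_s: 6.15
tool_pos: [486.0, 120.0, 319.9]
tool_rot: [-0.004, -0.132, 0.991, -0.0]
wrist_force: [0.4, 0.5, 0.2]
width: 0.706
```

```bash
python3 -c "
from go import *
to(bw(-75,58,300),0.268+np.pi/2)
grab('wrist','wrist3.png')
"
```

```text
t 6.15 turn -0.2 shift [-3.6  1.2 19.9] F [0.4 0.5 0.2] w 0.706 pos [486.  120.  319.9]
```

View pics/wrist3.png

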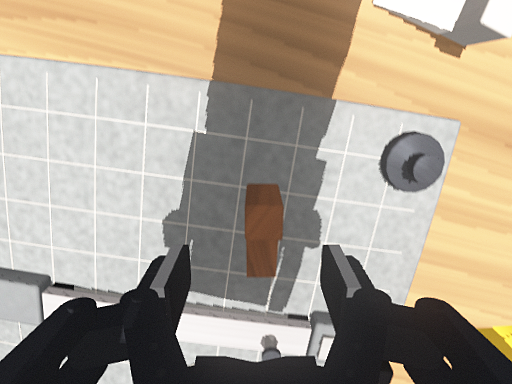

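The view shows the wedge square between the fingers, with the handle at (263,208) and the nose edge at (261,277). The weight is well clear at (412,162).

```bash
python3 -c "
from go import *
f=load('wrist')
vs,us=np.mgrid[175:245,235:295]; W=world(f,np.c_[us.ravel(),vs.ravel()]); q=W[(W[:,2]>74)&(W[:,2]<84)]
rc=cv2.minAreaRect(q[:,:2].astype(np.float32)); print(rc)
n=world(f,[(247,277),(275,276)],25); print(n, 'wedge yaw',np.arctan2(*(n.mean(0)[:2]-rc[0])[::-1]))
c=np.array(rc[0]); print('board',(c-ob)@Rb)
to(np.r_[c,214],0.268+np.pi/2)
"
```

```text
((492.5262756347656, 128.42298889160156), (26.268190383911133, 25.62946319580078), 14.689371109008789)
[[568.19756055 135.18016949  25.        ]
 [560.70657903 159.0250896   25.        ]] wedge yaw 0.25409370140177545
board [-70.8158643   63.86466839]
t 6.2 turn -0.19 shift [ -7.    5.8 107. ] F [ 0.9  0.2 -0. ] w 0.705 pos [487.7 121.  321. ]
```

```bash
python3 -c "
from go import *
to(bw(-73.5,59,213),0.258+np.pi/2)
"
```

```text
t 6.2 turn 0.38 shift [ -3.6   1.4 108. ] F [ 0.9  0.2 -0. ] w 0.705 pos [487.7 121.  321. ]
```

Request:
play_rows --gripper '[60,60,60,60,60,20,20,20,20,20]' --turn '[0,0,0,0,0,0,0,0,0,0]' --pt "-3 2 30" --pt "0 0 35" --pt "0 0 30" --pt "0 0 13" --pt "0 0 0" --pt "0 0 0" --pt "0 0 0" --pt "0 0 0" --pt "0 0 0" --pt "0 0 0"

```text
time_s: 7.2
tool_pos: [492.7, 125.1, 216.7]
tool_rot: [0.002, -0.133, 0.991, -0.0]
wrist_force: [0.3, 0.2, 6.2]
width: 0.298
```

```bash
python3 -c "
from go import *
to(bw(-73.5,45,213),th+np.pi/2)
"
```

```text
t 7.2 turn 8.54 shift [  2.5 -15.6   3.7] F [0.3 0.2 6.2] w 0.298 pos [492.7 125.1 216.7]
```

Request:
play_rows --gripper '[20,20,20,20,20,20,20,20,20,20]' --turn '[4.2,4.2,0,0,0,0,0,0,0,0]' --pt "0 0 -1" --pt "0 0 0" --pt "0 -5 0" --pt "0 -5 0" --pt "0 -5 0" --pt "-10 0 0" --pt "-10 0 0" --pt "-10 0 0" --pt "0 0 0" --pt "0 0 0"

```text
time_s: 8.2
tool_pos: [524.1, 113.1, 216.7]
tool_rot: [0.001, -0.061, 0.998, -0.001]
wrist_force: [-0.4, -0.4, 5.3]
width: 0.301
```

```bash
python3 -c "
from go import *
to(bw(-8,45,213),th+np.pi/2)
grab('wrist','wrist4.png')
"
```

```text
t 8.2 turn 0.23 shift [-33.3   0.1   3.8] F [-0.4 -0.4  5.3] w 0.301 pos [524.1 113.1 216.7]
```

View pics/wrist4.png

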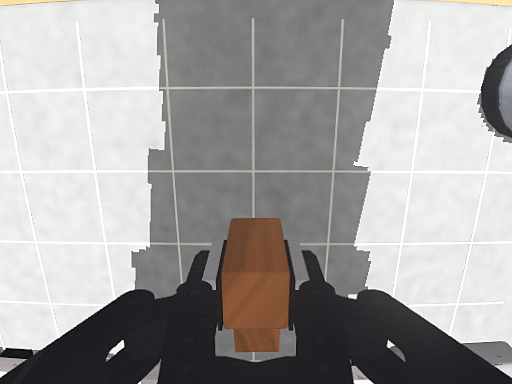

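The wedge is held squarely, parallel to the board grid, with its handle at (255,275).

Request:
play_rows --gripper '[20,20,20,20]' --turn '[0,0,0,0]' --pt "-8 0 0" --pt "-7 0 0" --pt "0 0 0" --pt "0 0 0"

```text
time_s: 8.65
tool_pos: [538.4, 115.0, 216.7]
tool_rot: [0.0, -0.061, 0.998, -0.0]
wrist_force: [-3.4, -0.2, 6.6]
width: 0.297
```

Request:
play_rows --gripper '[20,20,20]' --turn '[0,0,0]' --pt "-3 0 0" --pt "0 0 0" --pt "0 0 0"

```text
time_s: 8.95
tool_pos: [540.8, 115.3, 216.8]
tool_rot: [-0.002, -0.061, 0.998, -0.001]
wrist_force: [-6.1, -0.4, 11.3]
width: 0.298
```

Request:
play_rows --gripper '[20,20,20]' --turn '[0,0,0]' --pt "-3 0 0" --pt "0 0 0" --pt "0 0 0"

```text
time_s: 9.25
tool_pos: [543.8, 115.7, 216.8]
tool_rot: [-0.001, -0.061, 0.998, -0.001]
wrist_force: [-7.0, -2.0, 10.6]
width: 0.297
```

Request:
play_rows --gripper '[20,20,20]' --turn '[0,0,0]' --pt "-3 0 0" --pt "0 0 0" --pt "0 0 0"

```text
time_s: 9.55
tool_pos: [546.7, 116.1, 216.8]
tool_rot: [-0.001, -0.061, 0.998, -0.001]
wrist_force: [-6.3, -0.9, 10.7]
width: 0.295
```

```bash
cat > lift.py <<'E'
from go import *
def bar(f,n):
    h,w=f['z_map'].shape; vs,us=np.mgrid[0:h,0:w]; uv=np.c_[us.ravel(),vs.ravel()]
    W=world(f,uv); B=(W[:,:2]-ob)@Rb
    out=[]
    for lo,hi in((-75,-40),(-40,0),(0,30),(30,75)):
        m=(abs(B[:,0]-50)<9)&(B[:,1]>lo)&(B[:,1]<hi)&(W[:,2]>30)&(W[:,2]<60); out.append((m.sum(),np.median(W[m,2]).round(2)))
    m=(abs(B[:,0]-20)<200)&(B[:,1]>-200)&(B[:,1]<0)&(W[:,2]>15)&(W[:,2]<30)
    print(n,out,'bed',np.median(W[m,2]).round(2))
if __name__=='__main__':
    bar(load('scene'),'start')
    for i in range(3): bar(grab('scene',f'scene2.png'),'now')
    to(bw(-8,45,213))
    c=cv2.imread('pics/scene2.png')[150:310,190:390]; cv2.imwrite('pics/crop3.png',cv2.resize(c,(800,600),interpolation=2))
E
python3 lift.py
```

```text
start [(np.int64(72), np.float64(43.24)), (np.int64(88), np.float64(43.42)), (np.int64(65), np.float64(43.23)), (np.int64(95), np.float64(43.63))] bed 22.16
now [(np.int64(76), np.float64(43.22)), (np.int64(84), np.float64(43.78)), (np.int64(67), np.float64(42.72)), (np.int64(106), np.float64(43.3))] bed 22.12
now [(np.int64(75), np.float64(42.85)), (np.int64(93), np.float64(43.54)), (np.int64(63), np.float64(43.1)), (np.int64(102), np.float64(43.16))] bed 22.23
now [(np.int64(68), np.float64(43.44)), (np.int64(89), np.float64(43.22)), (np.int64(67), np.float64(43.01)), (np.int64(98), np.float64(43.38))] bed 22.13
t 9.7 turn 0 shift [-10.5  -0.2   3.8] F [-6.3 -1.2 11.1] w 0.294 pos [546.7 116.1 216.8]
```

View pics/crop3.png

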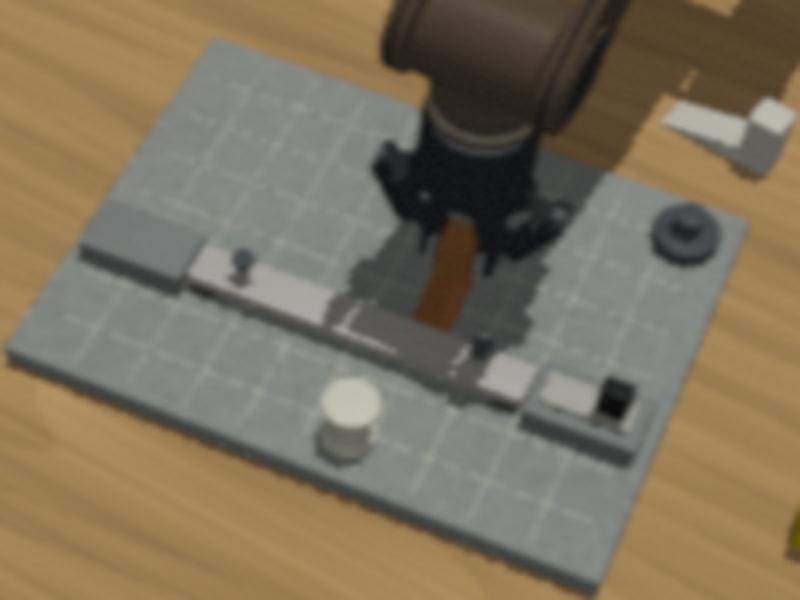

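The crop shows the lock open, the nose entering under the bar at (430,320), and the bar still at rest (depth agrees). I'll keep pushing.

Request:
play_rows --gripper '[20,20,20]' --turn '[0,0,0]' --pt "-3 0 -1" --pt "0 0 0" --pt "0 0 0"

```text
time_s: 10.0
tool_pos: [549.7, 116.5, 216.8]
tool_rot: [-0.001, -0.061, 0.998, -0.0]
wrist_force: [-4.1, -0.7, 6.5]
width: 0.295
```

Request:
play_rows --gripper '[20,20,20]' --turn '[0,0,0]' --pt "-3 0 0" --pt "0 0 0" --pt "0 0 0"

```text
time_s: 10.3
tool_pos: [551.5, 116.7, 217.1]
tool_rot: [-0.005, -0.061, 0.998, -0.001]
wrist_force: [-13.6, -3.4, 15.9]
width: 0.296
```

Request:
play_rows --gripper '[20,20,20]' --turn '[0,0,0]' --pt "-3 0 0" --pt "0 0 0" --pt "0 0 0"

```text
time_s: 10.6
tool_pos: [553.2, 117.0, 217.5]
tool_rot: [-0.009, -0.061, 0.998, -0.001]
wrist_force: [-23.4, -4.2, 24.8]
width: 0.297
```

```bash
python3 lift.py
```

```text
start [(np.int64(68), np.float64(43.44)), (np.int64(89), np.float64(43.22)), (np.int64(67), np.float64(43.01)), (np.int64(98), np.float64(43.38))] bed 22.13
now [(np.int64(76), np.float64(43.35)), (np.int64(90), np.float64(42.98)), (np.int64(62), np.float64(43.58)), (np.int64(101), np.float64(42.99))] bed 22.19
now [(np.int64(74), np.float64(42.89)), (np.int64(89), np.float64(43.5)), (np.int64(70), np.float64(43.23)), (np.int64(102), np.float64(43.4))] bed 22.21
now [(np.int64(80), np.float64(42.98)), (np.int64(87), np.float64(43.09)), (np.int64(69), np.float64(43.57)), (np.int64(105), np.float64(43.56))] bed 22.15
t 10.75 turn 0 shift [-4.1 -0.4  4.4] F [-22.2  -4.8  23.7] w 0.293 pos [553.1 117.  217.5]
```

Request:
play_rows --gripper '[20,20,20,20]' --turn '[0,0,0,0]' --pt "0 0 -1.5" --pt "0 0 -1.5" --pt "0 0 0" --pt "0 0 0"

```text
time_s: 11.15
tool_pos: [552.9, 116.9, 217.7]
tool_rot: [-0.008, -0.061, 0.998, -0.001]
wrist_force: [-12.2, -2.9, 9.0]
width: 0.295
```

```bash
python3 lift.py; python3 -c "
from h import *; s=r.read_state(); print(s['tool_rot'],s['ft_torque'],s['wrist_force'])"
```

```text
start [(np.int64(80), np.float64(42.98)), (np.int64(87), np.float64(43.09)), (np.int64(69), np.float64(43.57)), (np.int64(105), np.float64(43.56))] bed 22.15
now [(np.int64(76), np.float64(43.1)), (np.int64(82), np.float64(43.47)), (np.int64(70), np.float64(43.21)), (np.int64(107), np.float64(42.96))] bed 22.12
now [(np.int64(79), np.float64(43.26)), (np.int64(88), np.float64(43.55)), (np.int64(70), np.float64(42.76)), (np.int64(99), np.float64(43.11))] bed 22.17
now [(np.int64(78), np.float64(43.27)), (np.int64(86), np.float64(42.89)), (np.int64(66), np.float64(43.51)), (np.int64(97), np.float64(43.13))] bed 22.14
t 11.3 turn 0 shift [-4.2 -0.3  4.7] F [-13.5  -3.1   8.5] w 0.3 pos [553.  116.9 217.7]
[-7.91617493e-03 -6.11573087e-02  9.98096391e-01 -8.43347224e-04] [-0.55866981  1.92046967 -0.07845393] [-13.52179825  -3.09429957   8.52131353]
```

Request:
play_rows --gripper '[20,20,20]' --turn '[0,0,0]' --pt "-2 0 -2.5" --pt "-2 0 -1" --pt "0 0 0"

```text
time_s: 11.6
tool_pos: [555.0, 117.2, 218.5]
tool_rot: [-0.013, -0.061, 0.998, -0.001]
wrist_force: [-15.0, -4.7, 4.0]
width: 0.297
```

Request:
play_rows --gripper '[20,20,20]' --turn '[0,0,0]' --pt "-2 0 -1" --pt "-1 0 -1" --pt "0 0 0"

```text
time_s: 11.9
tool_pos: [557.4, 117.8, 218.9]
tool_rot: [-0.013, -0.061, 0.998, -0.001]
wrist_force: [-11.6, -3.0, -2.0]
width: 0.295
```

```bash
python3 lift.py; python3 -c "
from h import *; s=r.read_state(); print(s['tool_rot'],s['ft_torque'],s['wrist_force'])
grab('wrist','wrist5.png')"
```

```text
start [(np.int64(78), np.float64(43.27)), (np.int64(86), np.float64(42.89)), (np.int64(66), np.float64(43.51)), (np.int64(97), np.float64(43.13))] bed 22.14
now [(np.int64(73), np.float64(44.29)), (np.int64(90), np.float64(44.45)), (np.int64(64), np.float64(43.59)), (np.int64(101), np.float64(44.53))] bed 22.16
now [(np.int64(75), np.float64(44.22)), (np.int64(90), np.float64(44.65)), (np.int64(65), np.float64(43.8)), (np.int64(101), np.float64(44.44))] bed 22.12
now [(np.int64(79), np.float64(44.16)), (np.int64(88), np.float64(44.1)), (np.int64(63), np.float64(44.0)), (np.int64(103), np.float64(44.56))] bed 22.17
t 12.05 turn 0 shift [ 0.2 -0.7  5.9] F [-11.8  -2.1  -3. ] w 0.296 pos [557.4 117.8 218.8]
[-1.29538570e-02 -6.12081903e-02  9.98040787e-01 -5.85714056e-04] [-0.45894669  2.22092168 -0.01531487] [-11.75208435  -2.10590843  -2.95405057]
```

Request:
play_rows --gripper '[20,20,20,20]' --turn '[0,0,0,0]' --pt "-2 0 0" --pt "-2 0 0" --pt "-1 0 0" --pt "0 0 0"

```text
time_s: 12.5
tool_pos: [562.0, 118.6, 218.9]
tool_rot: [-0.014, -0.061, 0.998, -0.0]
wrist_force: [-15.4, -1.8, -0.3]
width: 0.296
```

```bash
python3 lift.py; python3 -c "
from h import *; s=r.read_state(); print(s['tool_rot'],s['ft_torque'],s['wrist_force'])"
```

```text
start [(np.int64(79), np.float64(44.16)), (np.int64(88), np.float64(44.1)), (np.int64(63), np.float64(44.0)), (np.int64(103), np.float64(44.56))] bed 22.17
now [(np.int64(75), np.float64(45.61)), (np.int64(85), np.float64(45.77)), (np.int64(68), np.float64(45.49)), (np.int64(103), np.float64(45.37))] bed 22.15
now [(np.int64(75), np.float64(45.55)), (np.int64(92), np.float64(45.4)), (np.int64(66), np.float64(45.81)), (np.int64(99), np.float64(46.12))] bed 22.2
now [(np.int64(76), np.float64(45.37)), (np.int64(84), np.float64(45.53)), (np.int64(70), np.float64(46.13)), (np.int64(100), np.float64(45.87))] bed 22.19
t 12.65 turn 0 shift [ 4.8 -0.9  6. ] F [-14.8  -2.4  -1.5] w 0.299 pos [562.  118.6 218.9]
[-1.40605652e-02 -6.13262465e-02  9.98018634e-01 -4.45493882e-04] [-0.38421083  2.53450451  0.02230789] [-14.76030165  -2.39208265  -1.4977334 ]
```

Request:
play_rows --gripper '[20,20,20,20,20,20,20]' --turn '[0,0,0,0,0,0,0]' --pt "-2 0 0" --pt "0 0 0" --pt "0 0 1" --pt "0 0 0" --pt "0 0 0" --pt "0 0 0" --pt "0 0 0"

```text
time_s: 13.35
tool_pos: [564.0, 118.9, 218.7]
tool_rot: [-0.014, -0.061, 0.998, -0.0]
wrist_force: [-17.1, -2.3, 3.5]
width: 0.297
```

```bash
python3 lift.py; python3 -c "
from h import *; s=r.read_state(); print(s['tool_rot'],s['ft_torque'],s['wrist_force'])"
```

```text
start [(np.int64(76), np.float64(45.37)), (np.int64(84), np.float64(45.53)), (np.int64(70), np.float64(46.13)), (np.int64(100), np.float64(45.87))] bed 22.19
now [(np.int64(75), np.float64(45.91)), (np.int64(89), np.float64(46.33)), (np.int64(63), np.float64(46.09)), (np.int64(101), np.float64(46.31))] bed 22.16
now [(np.int64(75), np.float64(46.06)), (np.int64(87), np.float64(46.23)), (np.int64(67), np.float64(46.21)), (np.int64(98), np.float64(46.85))] bed 22.11
now [(np.int64(77), np.float64(46.08)), (np.int64(87), np.float64(46.49)), (np.int64(60), np.float64(46.5)), (np.int64(101), np.float64(46.24))] bed 22.16
t 13.5 turn 0 shift [ 6.9 -0.9  5.9] F [-17.7  -1.8   4.3] w 0.292 pos [564.  118.9 218.7]
[-1.42325338e-02 -6.13634619e-02  9.98013919e-01 -4.22559299e-04] [-0.36112933  2.88784596  0.01694842] [-17.69291172  -1.82559418   4.26003628]
```

View pics/crop3.png

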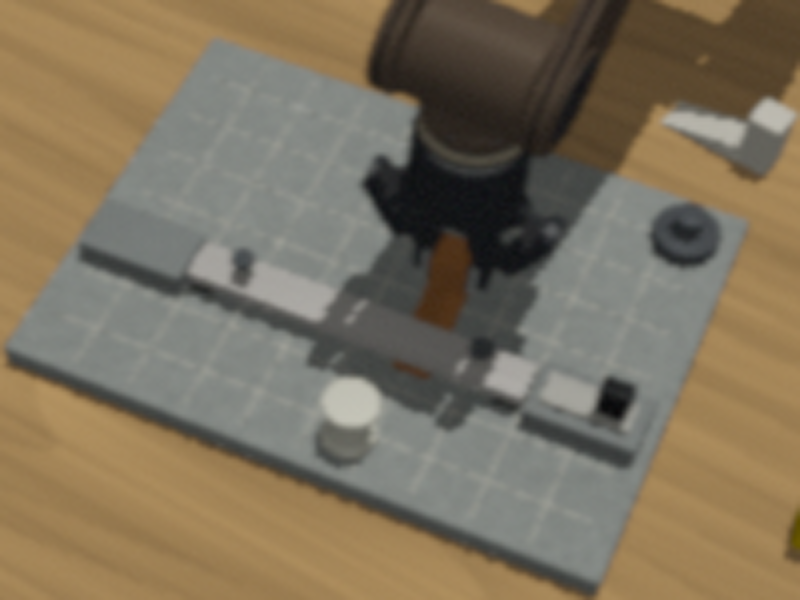

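The bar stands about 3 mm up, with the wedge nose showing behind it at (410,368). The lock is open, and the spool and weight haven't moved. Handing in.

```bash
python3 -c "
from h import *; r.finish_job(); s=r.read_state(); print(s['time_s'],s['wrist_force'],s['width'])"
```

```text
the job is handed in; nothing more can be done
the job is handed in; nothing more can be done
```

I slid the lock out to its end stop, then pushed the wooden wedge under the bar between the posts. The job was handed in at about 13.5 s with the gripper still holding the wedge; no verdict was given.

**Last checks, just before hand-in:**
- **Bar:** about 3 mm up, from scene-camera depth (top at about 46.2 mm, against 43.25 mm at rest).
- **Lock:** open. Force rose to about 17 N against the stop, and the grip had moved about 25 mm by camera. It could have started up to 6 mm out, so this fits a full stroke.
- **Wedge:** tool tilted about 0.03 rad, grip opening about 25 mm on the 26 mm handle. The hand was pressing forward with about 17 N and down with about 4 N.
- **Bystanders:** the pattern weight and spool look unmoved in the last picture. The mouse was outside that crop, but the arm never went near it.

**Disagreements:**
- The wrist camera put the posts about 5 mm further along the bar than the top camera did, so I corrected positions relative to the post.
- The wedge jammed at first because I was pressing it too hard onto the bed. Easing the downward push freed it.
- I could not measure the wedge-on-bed and wedge-on-bar contact forces directly.

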